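# Slide a meter panel off its pile and set it on the assembly stand

### The job

One of the two plywood feed trays has the aluminium front panel with the rectangular window on top of its pile. Slide that panel lengthwise out over the end of its tray that faces away from the robot until its end overhangs far enough to be pinched by its two long edges, then carry it to the low black assembly stand and leave it lying flat and centred on the stand, its length along the stand's length. Leave the plain windowless aluminium plate on the other tray where it is.

Things in the scene. Friction and masses are not known exactly. Their poses are not given: they have to be found in the camera images.
- panel: Flat aluminium front panel 130 x 60 x 6 mm (own x, y, z), 105 g, with a 44 x 32 mm through window in its middle. Origin: centre of its underside. Top sheet of the pile in tray: it lies loose along the tray, underside 52 mm above the bench, on two loose black plastic sheets of the same size. Its ends are free to push. Pinch it across its 60 mm width where it overhangs.
- tray: Fixed plywood tray 150 x 84 mm, deck 40 mm high. Origin: centre of underside; +x (its length) points roughly away from the robot: slide off the end face at x = +75 mm. Side rails 2 mm off the panel, tops 56 mm above the bench (2 mm below panel's top): no gripping inside the tray. End stops, tops 50 mm up, hold back the black sheets (top at 52 mm); the panel passes over them.
- stand: Low black stand fixed to the bench. Origin: centre of its underside; x is its length. Base plate 110 x 80 x 8 mm; on it two cross bars at x = +-35 mm, each 18 (x) x 42 (y) mm, rubber tops 35 mm above the bench, joined by a lower spine. The panel lies across both bars and overhangs them by 9 mm at each long side, so fingers have room beside and below it.
- blank: Plain windowless aluminium plate, 130 x 60 x 6 mm, 125 g, top of the pile on the other, identical tray. Origin: centre of its underside. To be left alone.
Not all that is in view belongs to the job. Several things have the shape of the stand; the one meant has the colours described above.

How it is judged:
By the outcome, as a careful person would: the job done as asked, in the order asked, and still so for the second after the job is handed in, with the robot touching nothing.
It also fails if it takes over 48 s, if anything falls off the work surface, if the arm or the gripper's body presses on something with over 40 N, if the wrist force passes 120 N, or if a joint passes its speed limit or range.

### The arm

A 7-joint arm with a two-finger parallel gripper is mounted at the origin on the work surface. World frame = base frame: x ahead of the robot, y to its left, z up, the work surface at z = 0. Lengths are in m, angles in rad, forces in N, time in s.
With the tool pointing down it reaches from about 0.4 to 0.85 m from the base axis. Payload 4.5 kg.
Tool frame: the origin (TCP) lies where the fingers leave the gripper's body, on its centre line; the fingertips stand 64 mm ahead of it and the grasp point (between the pads) lies 45 mm ahead of it; z points along the fingers, y is the line along which they close (so a half turn about z gives the same grasp; the last joint's range is limited). The gripper opens to 88 mm and grips with 3 to 60 N. Pads are 18 mm wide; open, the fingers measure 123 mm over their backs; the gripper's body (75 mm by 187 mm) begins 45 mm behind the grasp point.
Start: joints at [1.238, 0.689, -0.195, 1.565, 0.157, 0.902, -0.215], TCP at [0.224, -0.583, 0.303] pointing down, gripper open.
Joint ranges: [-3.01, 3.01], [-0.46, 2.08], [-1.47, 1.51], [0.13, 2.56], [-1, 4.14], [0.04, 2.09], [-2.66, 2.66]. Speed limits (rad/s): [2.57, 2.57, 3.14, 3.14, 3.14, 3.14, 3.14].

### API

Orientations are given as a unit quaternion [x, y, z, w].
In Python, from plant import r gives the robot as it stands.
- The arm moves only by the tool play_rows, never from a script. Its arguments are lists of equal length, an entry for each row: "translation": the shift along the tool's x, y, z in m, a list of three; "delta_rot": the turn, a rotation vector about the tool's x, y, z in degrees, a list of three; "grip": the opening, from -1 (shut) to 1 (fully open). In form: {"translation": [[x, y, z], ...], "delta_rot": [[rx, ry, rz], ...], "grip": [grip, ...]}. A call has 1 to 20 rows; each row shifts and turns the commanded pose from where the row before left it, along the tool's axes as they then stand; what a row does not reach is not made up. A row lasts 1/8 s, in which the tool goes at most 62.5 mm and 10.7 degrees, less where a joint would pass 70% of its speed; a pose out of reach is approached as far as the arm can. A call with a gripper value outside its range is refused whole. The fingers move at their own pace and stop on an object; "squeeze" is the grip in N (left out, the last holds). Time passes only in rows, so rows that do not move let the fingers close. It gives the time, the measured TCP pose, the force, the opening and the grip force at its end, in the units of the state.
- r.get_state(): the state, without advancing time (a new reading comes with each control period).
- r.snapshot(name): name is "side" or "top"; returns the picture (400x640x3 uint8, blue, green, red); there is no depth.
- r.get_calibration(name): a dict with "intrinsics" (3x3 intrinsics, pixels), "k1" (the pictures are not rectified: a ray, as slopes to the right and down, at radius r is drawn at 1 + k1 r^2 times it, then the intrinsics apply), "eye" and "rotation" of the camera in the world. Camera axes: x right, y up, looking along -z (the intrinsics and any distortion apply to the point x, -y, -z); pixel columns grow to the right and rows downward; lengths in m; the calibration is good to about 2 mm. A picture is of the moment at which its call begins. get_calibration takes no time and is no camera call.
- r.finish_job(): hands the job in; it is judged then, once.
Trained networks look in the newest picture that a camera, given by its name, has taken for a name from the list of things; names that differ only in an ending like _2 or _b are one class to them, and where a whole thing is asked for, a point or a joint stands for the part that bears it (a point fixed in the world has none). Each returns a list of dicts, best first, with "confidence" (0 to 1); they miss things now and then, are a little off and sometimes report something else, mostly with a low value. They report only what shows in the picture. A call takes as long as a camera call. They do not tell look-alikes from the thing itself.
- r.look_for(camera, target): "point" ([x, y, z] in m, in world coordinates, good to about 4 mm: the middle of the surface that is visible of it).
- r.silhouettes(camera, target): "pixels" (400x640 bool, what is visible of it).
The state is a dict: "clock": time; "q": joint angles; "qd": joint speeds; "joint_torque": joint torques, N m; "tool_pos": TCP position; "eef_rot": TCP orientation; "contact_force": force on the tool from outside, world axes, zero at the start; "moment": the same for the moment, N m; "opening": opening from 0.0 (shut) to 1.0 (fully open); "finger_force": force on a finger pad.
Only numpy, scipy, OpenCV 4.12 (cv2) and the standard library are available. Lean on these libraries where they do the work, as an engineer would, in place of code of your own. Each camera call takes 0.05 s, during which the arm holds its last target. There are 200 camera calls.

## Working session

There is one attempt and no reset: what is moved stays moved. The work goes in short steps, Python scripts to look and compute and a tool call to move; the robot and the scene stay as the last step left them, time stands still between calls to the robot, and variables do not carry over. Pictures are saved under pics/ and viewed, at most 10 in all, crops included, and the job is handed in when it is done.

Besides the shell and the picture viewer there is one more tool, called by a JSON object that holds its "op" and its "data", one argument or row to a line. play_rows: Moves the arm, as the interface text tells. Its arguments: {"type":"object","properties":{"translation":{"type":"array","items":{"type":"array","items":{"type":"number"}}},"delta_rot":{"type":"array","items":{"type":"array","items":{"type":"number"}}},"grip":{"type":"array","items":{"type":"number"}},"squeeze":{"type":"number"}},"required":["translation","delta_rot","grip"]}

```bash
ls; mkdir -p pics; python3 - <<'E'
from plant import r
import cv2,numpy as np
for c in("top","side"):
    cv2.imwrite(f"pics/{c}0.png",r.snapshot(c))
    k=r.get_calibration(c);print(c,k)
    for t in("panel","tray","stand","blank"):
        print(t,[(np.round(d["point"],4).tolist(),round(d["confidence"],2)) for d in r.look_for(c,t)])
s=r.get_state();print(s)
E
```

```text
pics
top {'intrinsics': array([[498.23677419,   0.        , 334.99108081],
       [  0.        , 498.23677419, 207.81181237],
       [  0.        ,   0.        ,   1.        ]]), 'k1': -0.056302670507299965, 'eye': array([0.40997999, 0.00612255, 1.3537316 ]), 'rotation': array([-0.04160429,  0.04993582,  0.71472946, -0.69637439])}
panel [([0.4804, -0.2332, 0.0612], 0.77), ([0.5116, -0.2065, 0.055], 0.3)]
tray [([0.51, -0.213, 0.0533], 0.83)]
stand [([0.6864, 0.2497, 0.0068], 0.95), ([0.5482, 0.0021, 0.0077], 0.78), ([0.509, -0.392, 0.0065], 0.72)]
blank [([0.4927, 0.21, 0.0568], 0.79)]
side {'intrinsics': array([[395.65514746,   0.        , 322.80381552],
       [  0.        , 395.65514746, 195.38857541],
       [  0.        ,   0.        ,   1.        ]]), 'k1': -0.03769303841041024, 'eye': array([ 0.47327468, -0.75153778,  0.6804654 ]), 'rotation': array([ 0.42431239, -0.02777417, -0.063727  ,  0.90284354])}
panel [([0.4842, -0.242, 0.0558], 0.8)]
tray [([0.4966, -0.2811, 0.041], 0.82)]
stand [([0.455, 0.3722, 0.0105], 0.88), ([0.5114, -0.4057, 0.0119], 0.74), ([0.5492, -0.0087, 0.0104], 0.63), ([0.6823, 0.238, 0.0131], 0.63)]
blank [([0.4914, 0.2112, 0.0626], 0.83)]
{'clock': 0.5, 'q': array([ 1.23780115,  0.68911135, -0.1945941 ,  1.5653569 ,  0.15732814,
        0.90251758, -0.21509526]), 'qd': array([-1.56124712e-04, -9.03894393e-05, -2.73032658e-03, -2.64029782e-04,
        1.47316268e-03,  1.53365225e-04,  9.88895870e-04]), 'joint_torque': array([ 5.81428012e-04, -5.27097058e+01, -1.26590051e+00, -1.53604996e+01,
       -5.19703771e-02,  3.42051635e-04,  6.30772456e-05]), 'tool_pos': array([ 0.22414938, -0.58340899,  0.30272027]), 'eef_rot': array([ 9.83225462e-01,  1.82394326e-01, -1.20500796e-05,  1.81655385e-08]), 'contact_force': array([-0.93544886, -0.58958826, -0.81099259]), 'moment': array([-0.01065153,  0.06605382, -0.01676181]), 'finger_force': 0.0, 'opening': 0.9982590175792582}
```

View pics/top0.png

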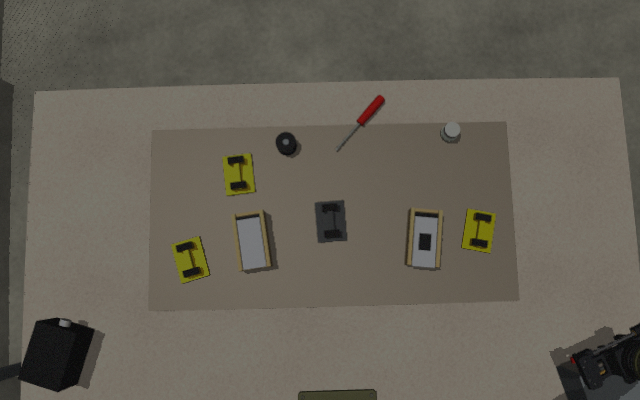

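View pics/side0.png

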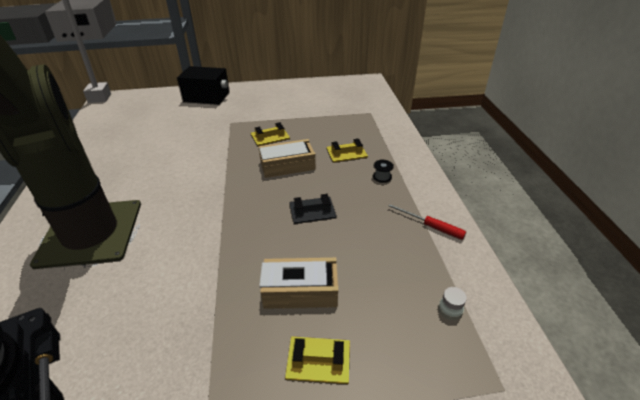

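The top view shows the windowed panel on the right tray at (425,240), the plain blank on the left tray at (252,242), and the black stand at (331,221). The three yellow stands are decoys. The side view agrees: panel (293,273), black stand (313,208). Next I measure poses from both views.

```bash
cat > h.py <<'E'
import cv2,numpy as np
from plant import r
from scipy.spatial.transform import Rotation as R
F=np.diag([1,-1,-1.])
class Cam:
    def __init__(s,n):
        c=r.get_calibration(n);s.n=n;s.K=c["intrinsics"];s.d=np.array([c["k1"],0,0,0,0]);s.eye=c["eye"];s.R=R.from_quat(c["rotation"]).as_matrix()
        s.W=F@s.R.T
    def proj(s,P):
        rv=cv2.Rodrigues(s.W)[0];return cv2.projectPoints(np.asarray(P,float).reshape(-1,1,3),rv,-s.W@s.eye,s.K,s.d)[0][:,0]
    def rays(s,px):
        u=cv2.undistortPoints(np.asarray(px,float).reshape(-1,1,2),s.K,s.d)[:,0]
        return np.c_[u,np.ones(len(u))]@s.W
    def plane(s,px,z):
        d=s.rays(px);return s.eye+d*((z-s.eye[2])/d[:,2])[:,None]
def tri(ca,pa,cb,pb):
    a=ca.rays([pa])[0];b=cb.rays([pb])[0];t=np.linalg.lstsq(np.c_[a,-b],cb.eye-ca.eye,rcond=None)[0]
    A=ca.eye+t[0]*a;B=cb.eye+t[1]*b;return (A+B)/2,np.linalg.norm(A-B)
def rect(P):
    (c,(w,h),a)=cv2.minAreaRect(P[:,:2].astype(np.float32)*1000)
    b=cv2.boxPoints((c,(w,h),a));e=[b[1]-b[0],b[2]-b[1]];e=max(e,key=np.linalg.norm)
    y=np.degrees(np.arctan2(e[1],e[0]));y=(y+90)%180-90
    return np.round(c,1),np.round(sorted((w,h)),1),round(y,2)
def cont(m):
    c=max(cv2.findContours(m.astype(np.uint8),cv2.RETR_EXTERNAL,cv2.CHAIN_APPROX_NONE)[0],key=cv2.contourArea);return c[:,0]
def mask(n,t,near,z):
    "best silhouette whose centroid lies near a world point"
    C=Cam(n);q=C.proj([[*near,z]])[0]
    L=[d["pixels"] for d in r.silhouettes(n,t)]
    L=[m for m in L if m.any() and np.linalg.norm(np.argwhere(m).mean(0)[::-1]-q)<20]
    return C,(L[0] if L else None)
E
python3 - <<'E'
from h import *
r.snapshot("top");r.snapshot("side")
for t,near,z in(("panel",(.485,-.235),.058),("tray",(.495,-.235),.056),("stand",(.549,0),.008)):
    mids=[]
    for n in("top","side"):
        C,m=mask(n,t,near,z)
        if m is None:print(n,t,"none");continue
        p=cont(m);cv2.imwrite(f"pics/m_{t}_{n}.png",m*255)
        print(n,t,m.sum(),rect(C.plane(p,z)))
        q=cv2.approxPolyDP(cv2.convexHull(p),6,True)[:,0]
        print("  corners",np.round(C.plane(q,z)[:,:2]*1000).tolist())
        # centre from outline centroid (perspective-corrected via box on plane z)
        b=cv2.boxPoints(cv2.minAreaRect(p.astype(np.float32)))
        M=cv2.moments(cv2.convexHull(p));mids.append((C,(M["m10"]/M["m00"],M["m01"]/M["m00"])))
    if len(mids)==2:print("  tri",tri(*mids[0],*mids[1]))
E
```

```text
top panel 1035 (array([ 485.2, -242.2]), array([ 63.7, 133.8]), np.float32(-5.09))
  corners [[548.0, -271.0], [420.0, -264.0], [424.0, -212.0], [546.0, -218.0]]
side panel 1398 (array([ 481.7, -241.9]), array([ 64.1, 129.9]), np.float32(-6.4))
  corners [[548.0, -220.0], [535.0, -280.0], [414.0, -263.0], [422.0, -205.0]]
  tri (array([ 0.48295707, -0.24255608,  0.05794383]), np.float64(0.0035965525861107136))
top tray 736 (array([ 497.4, -239.9]), array([ 92.5, 151.1]), np.float32(-6.46))
  corners [[576.0, -212.0], [566.0, -294.0], [419.0, -275.0], [430.0, -187.0]]
side tray none
top stand 1177 (array([550.6,   4.1]), array([ 81.5, 110.4]), np.float32(3.5))
  corners [[603.0, -29.0], [502.0, -37.0], [496.0, 36.0], [600.0, 45.0]]
side stand 1025 (array([547.2,   5.8]), array([103., 110.]), np.float32(3.18))
  corners [[598.0, 43.0], [601.0, -36.0], [496.0, -36.0], [492.0, 34.0], [512.0, 55.0]]
  tri (array([0.54902547, 0.0038049 , 0.00758047]), np.float64(0.0034916037743841885))[ WARN:0@3.308] global loadsave.cpp:1063 imwrite_ Unsupported depth image for selected encoder is fallbacked to CV_8U.
```

{"op": "play_rows", "data": {
  "translation": [
    [0, 0, 0],
    [0, 0, 0],
    [0, 0, 0],
    [0.0155, -0.0457, 0.01],
    [0.0155, -0.0457, 0.01],
    [0.0155, -0.0457, 0.01],
    [0.0155, -0.0457, 0.01],
    [0.0155, -0.0457, 0.01],
    [0.0155, -0.0457, 0.01],
    [0.0155, -0.0457, 0.01],
    [0.0155, -0.0457, 0.01],
    [0, 0, 0],
    [0, 0, 0]
  ],
  "delta_rot": [
    [0, 0, 9],
    [0, 0, 9],
    [0, 0, 9],
    [0, 0, 0],
    [0, 0, 0],
    [0, 0, 0],
    [0, 0, 0],
    [0, 0, 0],
    [0, 0, 0],
    [0, 0, 0],
    [0, 0, 0],
    [0, 0, 0],
    [0, 0, 0]
  ],
  "grip": [-1, -1, -1, -1, -1, -1, -1, -1, -1, -1, -1, -1, -1],
  "squeeze": 30
}}

```text
clock: 2.52
tool_pos: [0.3856, -0.2334, 0.2229]
eef_rot: [0.999, -0.052, 0.0, 0.0]
contact_force: [-0.2, -0.8, -0.1]
opening: 0.007
finger_force: 0.0
```

```bash
python3 - <<'E'
from h import *
s=r.get_state();print(s["clock"],s["tool_pos"],s["eef_rot"],s["q"],s["opening"],s["contact_force"])
im=[cv2.imread(f"pics/{n}0.png") for n in("top","side")]
top=cv2.resize(im[0][190:290,380:470],None,fx=5,fy=5,interpolation=cv2.INTER_CUBIC)
st=cv2.resize(im[0][190:255,300:362],None,fx=5,fy=5,interpolation=cv2.INTER_CUBIC)
v=np.zeros((500,780,3),np.uint8);v[:500,:450]=top;v[:325,460:770]=st
cv2.imwrite("pics/crop.png",v)
E
```

```text
2.525 [ 0.38562411 -0.23336575  0.22289188] [ 9.98632676e-01 -5.22740708e-02  1.47620932e-04  4.22172298e-04] [ 0.43258303  0.61551931  0.01391978  2.16187728 -0.02071562  0.36371786
 -1.21208756] 0.006766849663567201 [-0.22528945 -0.75910451 -0.13996837]
```

View pics/crop.png

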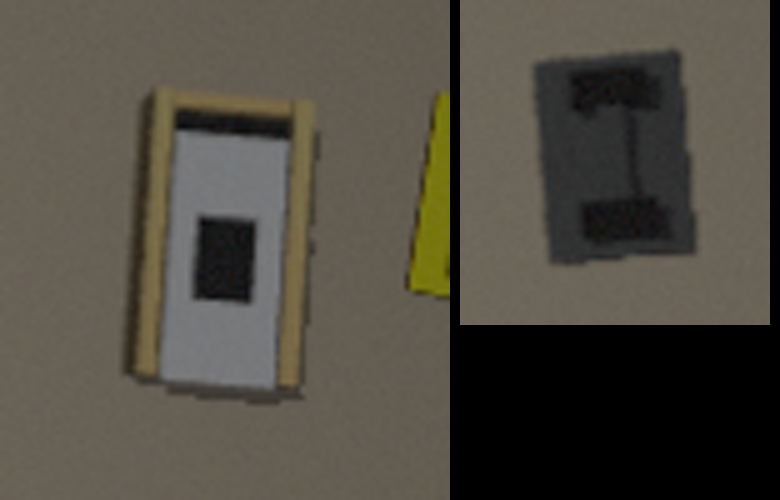

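The crop shows the panel lying toward the near end of its tray, roughly flush there, with black sheet and end stop showing at the far end. The stand's dark base with its two bars is clear. Next I refine the poses by fitting model outlines to colour masks.

```bash
cat > fit.py <<'E'
from h import *
from scipy.optimize import minimize
S=8
def render(C,polys,roi):
    x0,y0,w,h=roi;m=np.zeros((h*S,w*S),np.uint8)
    for P,v in polys:
        q=(C.proj(P)-[x0-.5,y0-.5])*S;cv2.fillPoly(m,[np.round(q).astype(np.int32)],v)
    return cv2.resize(m,(w,h),interpolation=cv2.INTER_AREA)/255.
def pts(p,z,L,W,cx=0,cy=0):
    a=np.radians(p[2]);c,s=np.cos(a),np.sin(a)
    q=np.array([[1,1],[1,-1],[-1,-1],[-1,1]])*[L/2,W/2]+[cx,cy]
    return np.c_[q@np.array([[c,s],[-s,c]])+np.array(p[:2]),np.full(4,z)]
def fit(obs,model,p0,step):
    "obs: list of (Cam,roi,soft mask)"
    f=lambda p:sum(((render(C,model(p),roi)-m)**2).sum() for C,roi,m in obs)
    sim=np.vstack([p0]+[np.array(p0)+np.eye(len(p0))[i]*step[i] for i in range(len(p0))])
    o=minimize(f,p0,method="Nelder-Mead",options=dict(initial_simplex=sim,maxiter=500,xatol=1e-5,fatol=1e-4));return o.x,o.fun
def roi(C,c,z,r=35):
    q=C.proj([[*c,z]])[0].astype(int);return (q[0]-r,q[1]-r,2*r,2*r)
def crop(im,R):x,y,w,h=R;return im[y:y+h,x:x+w].astype(float)
def alu(im):  # grey-bright vs plywood/black
    b=im[...,0];return np.clip((b-(70))/(40.),0,1)
def panel_model(p,z=None):
    z=p[3] if len(p)>3 else z
    return [(pts(p,z,.130,.060),255),(pts(p,z,.044,.032),0)]
E
python3 - <<'E'
from fit import *
im={n:cv2.imread(f"pics/{n}0.png") for n in("top","side")}
for n in im:
    C=Cam(n)
    for P in((.52,-.243,.058),(.45,-.235,.058),(.484,-.242,.058),(.58,-.24,0),(.51,-.205,.056)):
        q=C.proj([P])[0].round().astype(int);print(n,P,q,im[n][q[1],q[0]])
obs={}
for n in im:
    C=Cam(n);R_=roi(C,(.484,-.242),.058,42);c=crop(im[n],R_)
    b=c[...,0];q=C.proj([(.52,-.243,.058)])[0].astype(int);hi=np.median(im[n][q[1]-2:q[1]+3,q[0]-2:q[0]+3,0])
    sat=c.max(2)-c.min(2);m=np.clip((b-.55*hi)/(.35*hi),0,1)*(sat<25)
    mm=cv2.morphologyEx((m>.5).astype(np.uint8),cv2.MORPH_OPEN,np.ones((3,3)))
    nl,lab,stt,_=cv2.connectedComponentsWithStats(mm);k=1+stt[1:,4].argmax();m=m*cv2.dilate((lab==k).astype(np.uint8),np.ones((3,3)))
    obs[n]=(C,R_,m);print(n,hi,m.sum())
for z in(.058,):
  for k in(["top"],["side"],["top","side"]):
    print(k,fit([obs[i] for i in k],lambda p:panel_model(p,z),[.484,-.242,-5.5],[.005,.005,2]))
print("free z",fit(list(obs.values()),panel_model,[.484,-.242,-5.5,.058],[.005,.005,2,.006]))
# stand: dark base, top view
C=Cam("top");R_=roi(C,(.549,.004),.008,32);c=crop(im["top"],R_);g=c.mean(2);print(np.percentile(g,[5,20,50,90]))
m=np.clip((80-g)/(30),0,1)
print("stand",m.sum(),fit([(C,R_,m)],lambda p:[(pts(p,.008,.110,.080),255)],[.549,.004,3],[.005,.005,2]))
sb=crop(im["top"],R_).max(2);bar=(sb<38).astype(float);print("barpx",bar.sum())
for z in(.035,):print("bars",fit([(C,R_,bar)],lambda p:[(pts(p,z,.018,.042,.035),255),(pts(p,z,.018,.042,-.035),255)],[.549,.004,3],[.005,.005,2]))
E
```

```text
top (0.52, -0.243, 0.058) [424 228] [123 121 120]
top (0.45, -0.235, 0.058) [422 255] [123 121 119]
top (0.484, -0.242, 0.058) [424 242] [27 26 26]
top (0.58, -0.24, 0) [418 208] [ 75 100 111]
top (0.51, -0.205, 0.056) [410 232] [ 67 102 114]
side (0.52, -0.243, 0.058) [312 272] [190 189 186]
side (0.45, -0.235, 0.058) [277 273] [188 187 185]
side (0.484, -0.242, 0.058) [294 274] [17 16 15]
side (0.58, -0.24, 0) [340 286] [113 128 137]
side (0.51, -0.205, 0.056) [305 259] [109 155 180]
top 122.0 926.0374707259953
side 190.0 1255.4736842105262
['top'] (array([ 0.48435529, -0.24241123, -6.46057813]), np.float64(3.3443479131539133))
['side'] (array([ 0.48234312, -0.23948786, -6.20526495]), np.float64(10.661036260031143))
['top', 'side'] (array([ 0.48304172, -0.24065721, -6.56555276]), np.float64(103.52125952723472))
free z (array([ 0.48297584, -0.24172288, -6.33655611,  0.06061554]), np.float64(40.50644053523148))
[ 26.91666667  49.          97.33333333 100.33333333]
stand 1164.9888888888888 (array([5.49505137e-01, 1.22821373e-03, 3.47406404e+00]), np.float64(10.750737323251741))
barpx 319.0
bars (array([5.49352966e-01, 8.18508905e-04, 4.84105156e+00]), np.float64(89.7033756247597))
```

{"op": "play_rows", "data": {
  "translation": [
    [0.009, -0.0033, 0.025],
    [0, 0, 0.035],
    [0, 0, 0.03],
    [0, 0, 0.0124],
    [0, 0, 0.002],
    [0, 0, 0],
    [0, 0, 0]
  ],
  "delta_rot": [
    [0, 0, 0.4],
    [0, 0, 0],
    [0, 0, 0],
    [0, 0, 0],
    [0, 0, 0],
    [0, 0, 0],
    [0, 0, 0]
  ],
  "grip": [-1, -1, -1, -1, -1, -1, -1]
}}

```text
clock: 3.4
tool_pos: [0.3953, -0.2308, 0.1192]
eef_rot: [0.998, -0.056, 0.001, 0.0]
contact_force: [-0.4, -0.1, -0.2]
opening: 0.003
finger_force: 0.0
```

```bash
python3 - <<'E'
from h import *
s=r.get_state();print(s["tool_pos"],R.from_quat(s["eef_rot"]).as_matrix().round(4),s["contact_force"])
a=r.snapshot("side")[230:330,220:370];b=r.snapshot("top")[190:290,380:470]
v=np.zeros((550,800,3),np.uint8);v[:300,:450]=cv2.resize(a,None,fx=3,fy=3);v[:380,458:800]=cv2.resize(b,(342,380));cv2.imwrite("pics/pre.png",v)
E
```

```text
[ 0.39525544 -0.23075164  0.11918697] [[ 9.938e-01 -1.114e-01  1.500e-03]
 [-1.114e-01 -9.938e-01 -9.000e-04]
 [ 1.600e-03  7.000e-04 -1.000e+00]] [-0.40942006 -0.14985114 -0.20690449]
```

View pics/pre.png

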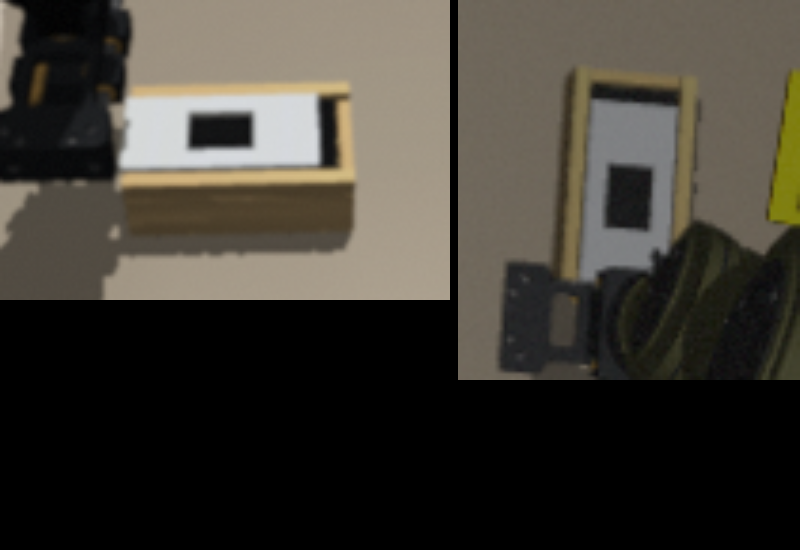

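The gripper sits behind the near end, aligned with the panel, with its front about 15 mm short of it. Now I push 60 mm.

{"op": "play_rows", "data": {
  "translation": [
    [0.005, 0, 0.0008],
    [0.005, 0, 0],
    [0.005, 0, 0],
    [0.005, 0, 0],
    [0.005, 0, 0],
    [0.005, 0, 0],
    [0.005, 0, 0],
    [0.005, 0, 0],
    [0.005, 0, 0],
    [0.005, 0, 0],
    [0.005, 0, 0],
    [0.005, 0, 0],
    [0, 0, 0],
    [0, 0, 0]
  ],
  "delta_rot": [
    [0, 0, 0],
    [0, 0, 0],
    [0, 0, 0],
    [0, 0, 0],
    [0, 0, 0],
    [0, 0, 0],
    [0, 0, 0],
    [0, 0, 0],
    [0, 0, 0],
    [0, 0, 0],
    [0, 0, 0],
    [0, 0, 0],
    [0, 0, 0],
    [0, 0, 0]
  ],
  "grip": [-1, -1, -1, -1, -1, -1, -1, -1, -1, -1, -1, -1, -1, -1]
}}

```text
clock: 5.25
tool_pos: [0.4546, -0.2371, 0.1176]
eef_rot: [0.998, -0.056, 0.0, 0.0]
contact_force: [-0.4, 0.9, 0.1]
opening: 0.006
finger_force: 0.0
```

```bash
python3 - <<'E'
from h import *
s=r.get_state();print(s["tool_pos"],s["contact_force"])
a=r.snapshot("side")[230:330,220:370];b=r.snapshot("top")[180:280,380:470]
v=np.zeros((550,800,3),np.uint8);v[:300,:450]=cv2.resize(a,None,fx=3,fy=3);v[:380,458:800]=cv2.resize(b,(342,380));cv2.imwrite("pics/push.png",v)
E
```

```text
[ 0.45455572 -0.237133    0.11756457] [-0.41759932  0.85851668  0.13357347]
```

View pics/push.png

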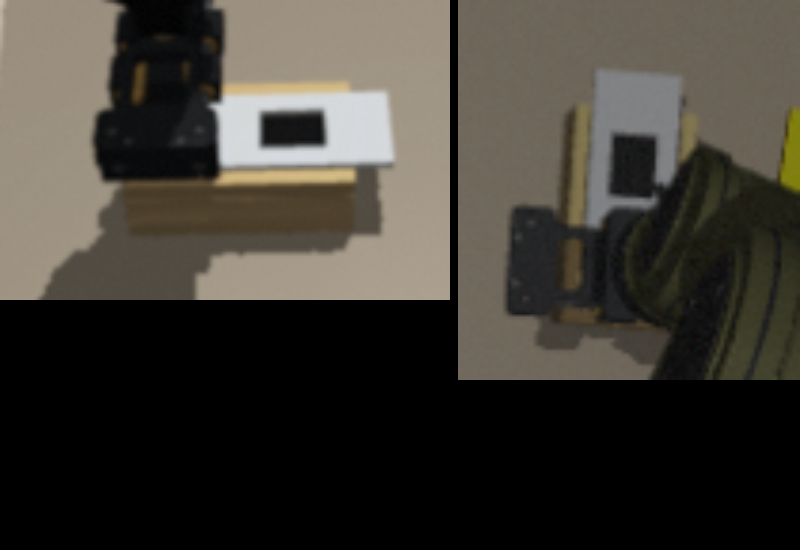

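The panel now overhangs the far end by about 25 mm (side crop, panel end at x≈390 against the tray end at 352). I push 13 mm more, then retract and rise.

{"op": "play_rows", "data": {
  "translation": [
    [0.005, 0, -0.0005],
    [0.004, 0, 0],
    [0.004, 0, 0],
    [0, 0, 0],
    [0, 0, 0],
    [-0.006, 0, 0],
    [-0.006, 0, 0],
    [0, 0, -0.04],
    [0, 0, -0.06],
    [-0.04, 0, 0],
    [-0.04, 0, 0],
    [0, 0, 0]
  ],
  "delta_rot": [
    [0, 0, 0],
    [0, 0, 0],
    [0, 0, 0],
    [0, 0, 0],
    [0, 0, 0],
    [0, 0, 0],
    [0, 0, 0],
    [0, 0, 0],
    [0, 0, 0],
    [0, 0, 0],
    [0, 0, 0],
    [0, 0, 0]
  ],
  "grip": [-1, -1, -1, -1, -1, -1, -1, -1, -1, -1, -1, 1]
}}

```text
clock: 6.85
tool_pos: [0.3718, -0.2278, 0.2182]
eef_rot: [0.998, -0.057, -0.002, -0.001]
contact_force: [0.0, -0.2, 0.9]
opening: 0.098
finger_force: 0.0
```

```bash
cat >> fit.py <<'E'
def alumask(n,img,c,z,off=(.02,0),rr=42):
    C=Cam(n);R_=roi(C,c,z,rr);cr=crop(img,R_);q=C.proj([(c[0]+.035,c[1],z)])[0].astype(int)
    hi=np.median(img[q[1]-2:q[1]+3,q[0]-2:q[0]+3,0]);sat=cr.max(2)-cr.min(2);m=np.clip((cr[...,0]-.55*hi)/(.35*hi),0,1)*(sat<25)
    mm=cv2.morphologyEx((m>.5).astype(np.uint8),cv2.MORPH_OPEN,np.ones((3,3)))
    nl,lab,stt,_=cv2.connectedComponentsWithStats(mm);k=1+stt[1:,4].argmax()
    return C,R_,m*cv2.dilate((lab==k).astype(np.uint8),np.ones((3,3)))
E
python3 - <<'E'
from fit import *
s=r.get_state();print(s["clock"],s["tool_pos"],s["contact_force"])
for n in("top","side"):
    im=r.snapshot(n);cv2.imwrite(f"pics/{n}2.png",im)
    o=alumask(n,im,(.540,-.247),.058);print(n,o[2].sum(),fit([o],lambda p:panel_model(p,.058),[.540,-.247,-6.4],[.005,.005,2]))
E
```

```text
6.85 [ 0.37178421 -0.22777662  0.21822389] [ 0.00100972 -0.17430886  0.9089643 ]
top 943.4695459579182 (array([ 0.54550319, -0.24877242, -6.43103939]), np.float64(9.611581170586346))
side 1269.9372496662215 (array([ 0.54307062, -0.24611653, -6.1392389 ]), np.float64(14.138129899499871))
```

```bash
python3 - <<'E'
import cv2,numpy as np
a=cv2.imread("pics/side2.png")[220:330,220:370];b=cv2.imread("pics/top2.png")[180:280,380:470]
v=np.zeros((400,800,3),np.uint8);v[:330,:450]=cv2.resize(a,None,fx=3,fy=3);v[:380,458:800]=cv2.resize(b,(342,380));cv2.imwrite("pics/ov.png",v)
E
```

```text
(no output)
```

View pics/ov.png

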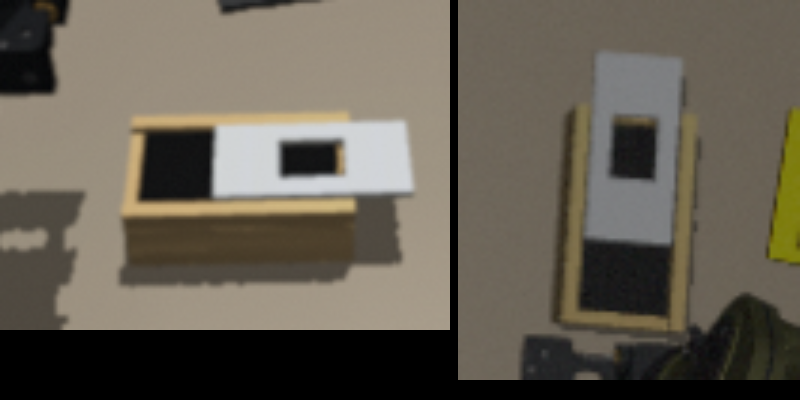

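The panel overhangs the far end by about 38 mm and is still flat and stable. Next I move over the overhang, descend and close gently first.

{"op": "play_rows", "data": {
  "translation": [
    [0.0441, 0, 0],
    [0.0441, 0, 0],
    [0.0441, 0, 0],
    [0.0441, 0, 0],
    [0.0442, -0.0002, 0],
    [0, 0, 0],
    [0, 0, 0.03],
    [0, 0, 0.03],
    [0, 0, 0.03],
    [0, 0, 0.02],
    [0, 0, 0.008],
    [0, 0, 0],
    [0, 0, 0]
  ],
  "delta_rot": [
    [0, 0, -0.2],
    [0, 0, 0],
    [0, 0, 0],
    [0, 0, 0],
    [0, 0, 0],
    [0, 0, 0],
    [0, 0, 0],
    [0, 0, 0],
    [0, 0, 0],
    [0, 0, 0],
    [0, 0, 0],
    [0, 0, 0],
    [0, 0, 0]
  ],
  "grip": [1, 1, 1, 1, 1, 1, 1, 1, 1, 1, 1, 1, 1]
}}

```text
clock: 8.57
tool_pos: [0.596, -0.2523, 0.1011]
eef_rot: [0.999, -0.054, 0.001, 0.0]
contact_force: [0.1, -0.0, -0.7]
opening: 1.004
finger_force: 0.0
```

{"op": "play_rows", "data": {
  "translation": [
    [0, 0, 0],
    [0, 0, 0],
    [0, 0, 0],
    [0, 0, 0],
    [0, 0, 0],
    [0, 0, 0]
  ],
  "delta_rot": [
    [0, 0, 0],
    [0, 0, 0],
    [0, 0, 0],
    [0, 0, 0],
    [0, 0, 0],
    [0, 0, 0]
  ],
  "grip": [0.2, 0.2, 0.2, 0.2, 0.2, 0.2],
  "squeeze": 5
}}

```text
clock: 9.32
tool_pos: [0.5954, -0.252, 0.1001]
eef_rot: [0.999, -0.054, 0.0, 0.0]
contact_force: [0.7, -0.4, 0.6]
opening: 0.676
finger_force: 5.0
```

{"op": "play_rows", "data": {
  "translation": [
    [0, 0, 0],
    [0, 0, 0],
    [0, 0, 0],
    [0, 0, -0.005],
    [0, 0, -0.01],
    [0, 0, -0.015],
    [0, 0, -0.02],
    [0, 0, -0.03],
    [0, 0, 0],
    [0, 0, 0]
  ],
  "delta_rot": [
    [0, 0, 0],
    [0, 0, 0],
    [0, 0, 0],
    [0, 0, 0],
    [0, 0, 0],
    [0, 0, 0],
    [0, 0, 0],
    [0, 0, 0],
    [0, 0, 0],
    [0, 0, 0]
  ],
  "grip": [0.2, 0.2, 0.2, 0.2, 0.2, 0.2, 0.2, 0.2, 0.2, 0.2],
  "squeeze": 50
}}

```text
clock: 10.58
tool_pos: [0.5951, -0.2519, 0.1801]
eef_rot: [0.999, -0.054, -0.0, -0.0]
contact_force: [-0.5, 0.5, -1.0]
opening: 0.662
finger_force: 50.0
```

```bash
python3 - <<'E'
from h import *
s=r.get_state();print(s["tool_pos"],s["contact_force"],s["moment"],R.from_quat(s["eef_rot"]).as_matrix().round(4).tolist())
a=r.snapshot("side");b=r.snapshot("top");cv2.imwrite("pics/side3.png",a);cv2.imwrite("pics/top3.png",b)
v=np.zeros((400,800,3),np.uint8);v[:390,:450]=cv2.resize(a[200:330,220:370],None,fx=3,fy=3);v[:380,458:800]=cv2.resize(b[180:280,380:470],(342,380));cv2.imwrite("pics/lift.png",v)
E
```

```text
[ 0.59508853 -0.25186832  0.18011913] [-0.45694647  0.50668258 -1.01159131] [0.07253356 0.00399103 0.03458294] [[0.9942, -0.1077, -0.0002], [-0.1077, -0.9942, 0.0001], [-0.0002, -0.0001, -1.0]]
```

View pics/lift.png

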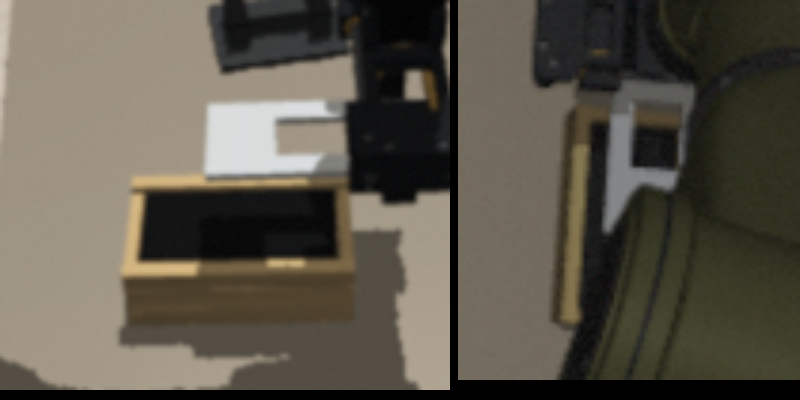

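The panel is lifted level and gripped near its far end, and the black sheets stay in the tray. Next I carry it over the stand.

{"op": "play_rows", "data": {
  "translation": [
    [0, 0, 0],
    [0, 0, 0],
    [0.0013, -0.016, 0],
    [0.0024, -0.0301, 0],
    [0.0024, -0.0301, 0],
    [0.0024, -0.0301, 0],
    [0.0024, -0.0301, 0],
    [0.0024, -0.0301, 0],
    [0.0024, -0.0301, 0],
    [0.0024, -0.0301, 0],
    [0.0021, -0.0301, 0],
    [0, 0, 0],
    [0, 0, 0.025],
    [0, 0, 0.025],
    [0, 0, 0.02],
    [0, 0, 0.012],
    [0, 0, 0],
    [0, 0, 0]
  ],
  "delta_rot": [
    [0, 0, -4.85],
    [0, 0, -4.85],
    [0, 0, 0],
    [0, 0, 0],
    [0, 0, 0],
    [0, 0, 0],
    [0, 0, 0],
    [0, 0, 0],
    [0, 0, 0],
    [0, 0, 0],
    [0, 0, 0],
    [0, 0, 0],
    [0, 0, 0],
    [0, 0, 0],
    [0, 0, 0],
    [0, 0, 0],
    [0, 0, 0],
    [0, 0, 0]
  ],
  "grip": [0.2, 0.2, 0.2, 0.2, 0.2, 0.2, 0.2, 0.2, 0.2, 0.2, 0.2, 0.2, 0.2, 0.2, 0.2, 0.2, 0.2, 0.2]
}}

```text
clock: 12.92
tool_pos: [0.6002, 0.0054, 0.0986]
eef_rot: [1.0, 0.031, 0.001, 0.0]
contact_force: [0.8, 0.4, -1.2]
opening: 0.668
finger_force: 50.0
```

```bash
python3 - <<'E'
from fit import *
s=r.get_state();print(s["clock"],s["tool_pos"],s["contact_force"],R.from_quat(s["eef_rot"]).as_euler("xyz",degrees=True))
a=r.snapshot("side");b=r.snapshot("top");cv2.imwrite("pics/side4.png",a);cv2.imwrite("pics/top4.png",b)
v=np.zeros((400,800,3),np.uint8);v[:400,:400]=cv2.resize(a[150:250,260:360],None,fx=4,fy=4);v[:400,400:800]=cv2.resize(b[175:275,280:380],None,fx=4,fy=4);cv2.imwrite("pics/hover.png",v)
# side fit of the stand's base from the first picture
im=cv2.imread("pics/side0.png");C=Cam("side");R_=roi(C,(.549,.004),.008,32);g=crop(im,R_).mean(2);m=np.clip((105-g)/45,0,1)
m2=m.copy();lo=C.proj(pts((.548,.004,3.5),.008,.12,.09))-np.array(R_[:2])
def base(p):
    return [(pts(p,.008,.110,.080),255),(pts(p,.0,.110,.080),255)]+[(cv2.convexHull(np.float32(np.r_[pts(p,.035,.018,.042,x),pts(p,.008,.018,.042,x)][:,:0])) if 0 else q,255) for x in(-.035,.035) for q in[pts(p,.035,.018,.042,x),np.r_[pts(p,.035,.018,.042,x)[[1,2]],pts(p,.008,.018,.042,x)[[2,1]]]]]
print("side stand",m.sum(),fit([(C,R_,m)],base,[.548,.003,3.5],[.005,.005,2]))
E
```

```text
12.925 [0.60024187 0.00543696 0.09863021] [ 0.83885627  0.44853825 -1.17049883] [ 1.79991791e+02 -7.25620941e-02  3.50241487e+00]
side stand 1067.0296296296297 (array([0.54804835, 0.00405739, 3.4989116 ]), np.float64(19.20540115150393))
```

View pics/hover.png

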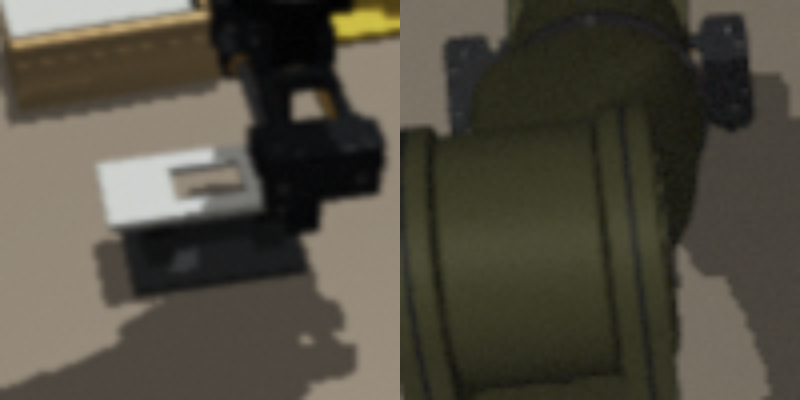

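The hover view shows the panel level above the black stand, its near end at (100,190) in the crop; the top view is blocked by the arm. I measure the panel against the stand in the side camera.

```bash
python3 - <<'E'
from fit import *
im=cv2.imread("pics/side4.png");C=Cam("side");R_=(275,182,41,30)
c=crop(im,R_);sat=c.max(2)-c.min(2);m=np.clip((c[...,0]-120)/50,0,1)*(sat<25)
for z in(.0566,):
    print(m.sum(),fit([(C,R_,m)],lambda p:panel_model(p,z),[.549,.003,3.5],[.004,.004,2]))
    print(fit([(C,R_,m)],lambda p:panel_model([p[0],p[1],3.5],z),[.549,.003],[.004,.004]))
E
```

```text
373.20000000000005 (array([5.46797516e-01, 2.42774592e-03, 4.36892463e+00]), np.float64(30.371130488273742))
(array([0.54688696, 0.00252002]), np.float64(30.510993617839297))
```

{"op": "play_rows", "data": {
  "translation": [
    [0.0006, -0.0008, 0],
    [0, 0, 0.006],
    [0, 0, 0.005],
    [0, 0, 0.002],
    [0, 0, 0.0015],
    [0, 0, 0.0008],
    [0, 0, 0],
    [0, 0, 0]
  ],
  "delta_rot": [
    [0, 0, 0],
    [0, 0, 0],
    [0, 0, 0],
    [0, 0, 0],
    [0, 0, 0],
    [0, 0, 0],
    [0, 0, 0],
    [0, 0, 0]
  ],
  "grip": [0.2, 0.2, 0.2, 0.2, 0.2, 0.2, 0.2, 0.2]
}}

```text
clock: 14.02
tool_pos: [0.6001, 0.0063, 0.0832]
eef_rot: [1.0, 0.031, -0.0, 0.0]
contact_force: [-2.6, -0.3, 5.9]
opening: 0.662
finger_force: 50.0
```

It is on the bars, with about 7 N of contact. I release gradually, then rise and back away.

{"op": "play_rows", "data": {
  "translation": [
    [0, 0, 0],
    [0, 0, 0],
    [0, 0, 0]
  ],
  "delta_rot": [
    [0, 0, 0],
    [0, 0, 0],
    [0, 0, 0]
  ],
  "grip": [0.3, 0.3, 0.3],
  "squeeze": 5
}}

```text
clock: 14.4
tool_pos: [0.6003, 0.0063, 0.083]
eef_rot: [1.0, 0.031, 0.0, 0.0]
contact_force: [-0.9, 0.2, 5.9]
opening: 0.68
finger_force: 5.0
```

{"op": "play_rows", "data": {
  "translation": [
    [0, 0, 0],
    [0, 0, 0],
    [0, 0, 0],
    [0, 0, 0],
    [0, 0, 0],
    [0, 0, 0],
    [0, 0, -0.02],
    [0, 0, -0.04],
    [0, 0, -0.05],
    [0, 0, -0.05],
    [0, 0.055, 0],
    [0, 0.055, 0],
    [0, 0.055, 0],
    [0, 0.055, 0],
    [0, 0, 0],
    [0, 0, 0]
  ],
  "delta_rot": [
    [0, 0, 0],
    [0, 0, 0],
    [0, 0, 0],
    [0, 0, 0],
    [0, 0, 0],
    [0, 0, 0],
    [0, 0, 0],
    [0, 0, 0],
    [0, 0, 0],
    [0, 0, 0],
    [0, 0, 0],
    [0, 0, 0],
    [0, 0, 0],
    [0, 0, 0],
    [0, 0, 0],
    [0, 0, 0]
  ],
  "grip": [0.5, 0.7, 1, 1, 1, 1, 1, 1, 1, 1, 1, 1, 1, 1, 1, 1]
}}

```text
clock: 16.4
tool_pos: [0.6138, -0.2126, 0.2437]
eef_rot: [1.0, 0.031, 0.0, -0.0]
contact_force: [-0.3, 0.3, -0.1]
opening: 1.004
finger_force: 0.0
```

```bash
python3 - <<'E'
from fit import *
s=r.get_state();print(s["clock"],s["tool_pos"],s["contact_force"])
v=np.zeros((400,800,3),np.uint8)
for n in("top","side"):
    im=r.snapshot(n);cv2.imwrite(f"pics/{n}5.png",im)
    o=alumask(n,im,(.549,.003),.041);print(n,o[2].sum(),fit([o],lambda p:panel_model(p,.041),[.549,.003,3.5],[.005,.005,2]))
    if n=="top":v[:,400:]=cv2.resize(im[175:275,280:380],None,fx=4,fy=4)
    else:v[:,:400]=cv2.resize(im[150:250,260:360],None,fx=4,fy=4)
cv2.imwrite("pics/end.png",v)
E
```

```text
16.4 [ 0.61376962 -0.21257664  0.24365492] [-0.31742081  0.25354699 -0.14048922]
top 742.7563025210081 (array([0.55225487, 0.00589776, 1.69157504]), np.float64(1266.7494442482873))
side 699.964116452268 (array([0.54711442, 0.00390514, 3.01547549]), np.float64(10.387905567072123))
```

View pics/end.png

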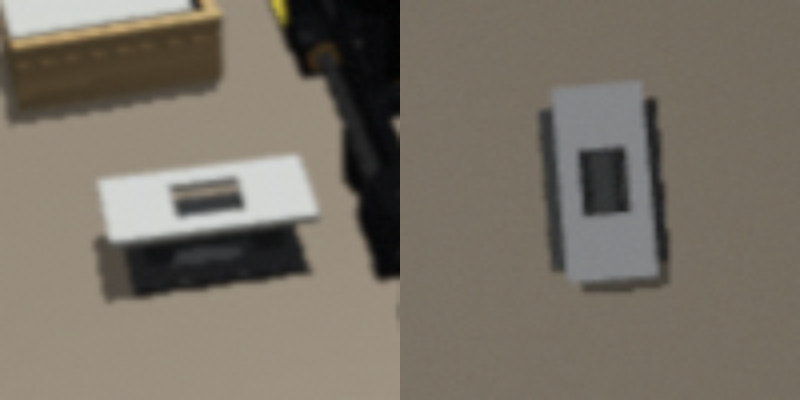

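The panel lies flat on the black stand, parallel to it, and the gripper is clear. The top mask failed (fit error 1267), so I refit it with a fixed threshold.

```bash
python3 - <<'E'
from fit import *
im=cv2.imread("pics/top5.png");C=Cam("top");R_=roi(C,(.549,.003),.041,32);c=crop(im,R_);m=np.clip((c[...,0]-86)/20,0,1)
print(m.sum(),fit([(C,R_,m)],lambda p:panel_model(p,.041),[.549,.003,3.5],[.004,.004,2]))
E
```

```text
2457.45 (array([5.49502860e-01, 1.09322841e-03, 3.47403127e+00]), np.float64(941.4662504805844))
```

```bash
python3 - <<'E'
from fit import *
im=cv2.imread("pics/top5.png");C=Cam("top");R_=roi(C,(.549,.003),.041,32);c=crop(im,R_)
q=C.proj([(.585,.003,.041),(.549,-.07,0)]).astype(int);p,b=[np.median(im[y-1:y+2,x-1:x+2].reshape(-1,3),0) for x,y in q];print(p,b)
for t in(90,100):
    s=c.max(2)-c.min(2);m=np.clip((c[...,0]-t)/15,0,1)*(s<13)
    print(m.sum(),fit([(C,R_,m)],lambda p:panel_model(p,.041),[.549,.003,3.5],[.004,.004,2]))
E
```

```text
[135. 133. 132.] [ 96. 109. 117.]
937.3333333333334 (array([5.49379047e-01, 9.11716118e-04, 3.12077198e+00]), np.float64(15.894886582083814))
894.1333333333332 (array([5.49512521e-01, 1.06058081e-03, 3.34736060e+00]), np.float64(11.842691272587466))
```

Both cameras place the panel within about 1 mm and 0.5° of the stand, so I hand the job in.

```bash
python3 -c "
from plant import r
print(r.finish_job())"
```

```text
the job is handed in; nothing more can be done
None
```

The windowed panel lies flat and centred on the black stand, within about 1 mm and 0.5° of it in both cameras; the blank was left untouched, and the job was handed in at about 16.5 s.

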